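Show the sample under the lever lid, then ease the lid shut

TASK

Press down the front lever plate of the taller sample keeper with closed fingertips until its lid stands fully open, and hold it there for about two seconds so that the tasters can look in. Then let the lever up slowly, easing the lid down until it is fully shut, never letting it drop or slam, and move the fingers clear. Do not touch the lids, and leave the lower keeper shut and the jars, tubs, bottle, cup and spoon where they stand.

Things in the scene. Friction and masses are not known exactly. Their poses are not given: they have to be found in the camera images.
- tall: The taller of two sample keepers: upright steel box 150 mm deep (x) by 130 mm wide (y), 185 mm to the rim, 199 mm to the top of the shut lid, fixed to the table. This is the one to open. Origin: centre of its underside, on the table; its -x side is the front, where the black lever plate sticks out.
- tall_lid (a joint): Angle of the taller keeper's lid about a level hinge along y near its back rim (70 mm behind the box's middle): 0 shut, 1.12 rad fully open (front edge up, leaning back). It has no catch or spring and little damping: it is lifted by the lever alone, 2.8 rad of lid per rad of lever, and falls shut by its own weight (0.3 to 0.65 kg) if the lever is let go.
- tall_lever (a joint): Angle of the taller keeper's lever about a level axis along y: 0 at rest (sloping up to the front at 0.2 rad), 0.4 rad when its front is pressed fully down to the stop (sloping down at 0.2 rad); the push needed at the plate is about 2 to 8 N, and the plate follows the finger back up.
- tall_paddle (a point): Middle of the upper face of the taller keeper's lever plate: flat black plate 90 mm wide (y) by 46 mm (x), 6 mm thick, 185 mm in front of the lever's axis and 110 mm in front of the box. Moves with the lever: its height over the table is about 130 mm at rest and 57 mm fully pressed, moving almost straight down (73 mm, and under 4 mm level). Its x axis points to the box (level while the lever is at rest, turning with the lever), its y axis along the plate.
- tall_pivot (a point): Middle of the axis of the taller keeper's lever, 85 mm over the table, inside the box; the lever's two side arms run from here along the outside of the box to a crossbar just in front of it, from which a 30 mm wide stem leads out to the plate.
- tall_cover: Steel lid panel of the taller keeper, 162 by 138 mm, 10 mm thick; the lid as a whole stands 14 mm over the rim; origin on the lid's hinge, the panel reaching 152 mm from it to the front. Not to be touched.
- low: The lower of two sample keepers: upright steel box 150 mm deep (x) by 130 mm wide (y), 115 mm to the rim, 129 mm to the top of the shut lid, fixed to the table. This one stays shut. Origin: centre of its underside, on the table; its -x side is the front, where the black lever plate sticks out.
- low_lid (a joint): Angle of the lower keeper's lid about a level hinge along y near its back rim (70 mm behind the box's middle): 0 shut, 1.12 rad fully open (front edge up, leaning back). It has no catch or spring and little damping: it is lifted by the lever alone, 2.8 rad of lid per rad of lever, and falls shut by its own weight (0.3 to 0.65 kg) if the lever is let go.
- low_lever (a joint): Angle of the lower keeper's lever about a level axis along y: 0 at rest (sloping up to the front at 0.2 rad), 0.4 rad when its front is pressed fully down to the stop (sloping down at 0.2 rad); the push needed at the plate is about 2 to 8 N, and the plate follows the finger back up.
- low_paddle (a point): Middle of the upper face of the lower keeper's lever plate: flat black plate 90 mm wide (y) by 46 mm (x), 6 mm thick, 185 mm in front of the lever's axis and 110 mm in front of the box. Moves with the lever: its height over the table is about 130 mm at rest and 57 mm fully pressed, moving almost straight down (73 mm, and under 4 mm level). Its x axis points to the box (level while the lever is at rest, turning with the lever), its y axis along the plate.
- low_pivot (a point): Middle of the axis of the lower keeper's lever, 85 mm over the table, inside the box; the lever's two side arms run from here along the outside of the box to a crossbar just in front of it, from which a 30 mm wide stem leads out to the plate.
- low_cover: Steel lid panel of the lower keeper, 162 by 138 mm, 10 mm thick; the lid as a whole stands 14 mm over the rim; origin on the lid's hinge, the panel reaching 152 mm from it to the front. Not to be touched.
- jar: Bystander, loose: white capped jar, 62 mm wide, 100 mm tall. Origin: centre of its underside.
- tub: Bystander, loose: white lidded tub, 75 mm wide, 60 mm tall. Origin: centre of its underside.
- drink: Bystander, loose: small drink bottle, 52 mm wide, 150 mm tall. Origin: centre of its underside.
- big_tub: Bystander, loose: white lidded tub, 114 mm wide, 80 mm tall. Origin: centre of its underside.
- beaker: Bystander, loose: empty white cup, 68 mm wide, 85 mm tall. Origin: centre of its underside.
- spoon: Bystander, loose: steel tasting spoon, 150 mm long, lying flat. Origin: on its underside, near mid-length.

How it is judged:
On the way, in this order (a step that is already met when the one before it is completed fails the run):
1. the taller keeper's lid is held fully open (lid joint over 1.0 of 1.12 rad) for 1.5 s (value of joint tall_lid above 1 rad), for 1.5 s.
2. the taller keeper's lid is shut again (value of joint tall_lid below 0.03 rad), for 0.2 s.
At the end, for the whole second after the job is handed in: Both lids shut (lid joints under 0.03 rad), both levers back up (under 0.02 rad), every bystander at rest within 30 mm of where it stood (value of joint each of tall_lid, low_lid below 0.03 rad and value of joint each of tall_lever, low_lever below 0.02 rad and distance of each of jar, tub, drink, big_tub, beaker, spoon from where it was at the start of the episode below 0.03 m and linear speed of each of jar, tub, drink, big_tub, beaker, spoon below 0.02 m/s); the robot touches nothing.
It fails at once if the taller keeper's lid drops or slams (falls faster than 2 rad/s while over 0.12 rad open, which is its plate rising faster than about 130 mm/s) (velocity of joint tall_lid below -2 rad/s and value of joint tall_lid above 0.12 rad).
It fails at once if a lid is touched by the robot (contact force between any of the fingers, the arm and tall_cover above 1 N or contact force between any of the fingers, the arm and low_cover above 1 N).
It fails at once if the lower keeper is opened (lid over 0.15 rad) (value of joint low_lid above 0.15 rad).
It fails at once if a bystander is lifted, tipped or pushed away (moved over 30 mm) (distance of any of jar, tub, drink, big_tub, beaker, spoon from where it was at the start of the episode above 0.03 m).
It also fails if it takes over 40 s, if anything falls off the work surface, if the arm or the gripper's body presses on something with over 40 N, if the wrist force passes 120 N, or if a joint passes its speed limit or range.

ROBOT

A 7-joint arm with a two-finger parallel gripper is mounted at the origin on the work surface. World frame = base frame: x ahead of the robot, y to its left, z up, the work surface at z = 0. Lengths are in m, angles in rad, forces in N, time in s.
With the tool pointing down it reaches from about 0.4 to 0.85 m from the base axis. Payload 6.9 kg.
Tool frame: the origin (TCP) lies midway between the tips of the shut fingers; the grasp point (between the pads) lies behind it (ctrl.pinch_z is the z of the grasp point in the tool frame, in m); z points along the fingers, y is the direction in which the jaws open and shut (so a half turn about z gives the same grasp; the last joint's range is limited). The gripper opens to 85 mm and grips with 20 to 120 N. Pads are 22 mm wide; open, the fingers measure 114 mm over their backs; the gripper's body (76 mm by 85 mm) begins 54 mm behind the grasp point. The pads swing forward as they close: fully open they stand 13 mm farther back than shut.
Start: joints at [1.329, 0.507, -0.238, 1.5, 0.126, 1.149, -0.155], TCP at [0.213, -0.588, 0.231] pointing down, gripper open.
Joint ranges: [-3.08, 3.08], [-0.24, 2.05], [-1.43, 1.35], [0, 2.5], [-1.52, 4.66], [0.17, 1.96], [-2.89, 2.89]. Speed limits (rad/s): [2.39, 2.39, 3.14, 3.14, 3.14, 3.14, 3.14].

INTERFACE

Orientations are given as a unit quaternion [w, x, y, z].
In Python, from station import ctrl, get_state, vision, ticket, models gives the robot as it stands. Calls block until the motion is done:
- ctrl.movep(position, orientation): joint-space move of the TCP to a pose.
- ctrl.movel(position, frame=None, max_speed=0.15): straight line of the TCP; frame=None keeps the orientation; max_speed is the mean speed in m/s.
- ctrl.set_joints(angles): joint-space move.
- ctrl.ungrasp() and ctrl.close_gripper(force=None): open the fingers fully, or close them until they stop; force is the grip in N (None keeps the last).
- ctrl.pause(seconds).
- ctrl.ik(position, orientation): joint angles nearest the present ones, or None.
- get_state(): the state.
- vision.grab_frame(name): name is "scene" or "side" or "wrist"; returns (picture, depth): 384x512x3 uint8, blue, green, red; 384x512 float32, m along the optical axis (not along the pixel's ray), 0 where there is no reading.
- vision.camera_info(name): a dict with "mtx" (3x3 intrinsics, pixels), "R" (3x3) and "t" (3): a world point X has camera coordinates R X + t; the wrist camera has in their place "hand_eye" (4x4, takes a point from camera to tool coordinates, whose origin is the TCP and whose axes are the flange's). Camera axes: x right, y down, z forward; pixel columns grow to the right and rows downward; lengths in m; the calibration is good to about 2 mm. A picture is of the moment at which its call begins: read the wrist's pose just before it. camera_info takes no time and is no camera call.
A pose or a line that the arm cannot do raises ctrl.Unreachable and nothing moves.
- ticket.close_job(): hands the job in, once; it reports no verdict.
Trained networks look in the newest picture that a camera, given by its name, has taken for a name from the list of things; names that differ only in an ending like _2 or _b are one class to them, and where a whole thing is asked for, a point or a joint stands for the part that bears it (a point fixed in the world has none). Each returns a list of dicts, best first, with "p" (0 to 1); they miss things now and then, are a little off and sometimes report something else, mostly with a low value. They report only what shows in the picture. A call takes as long as a camera call.
- models.recognise(camera, target): "point" ([column, row] in pixels, amid what is visible of it).
- models.masks_of(camera, target): "mask" (384x512 bool, what is visible of it) and "point" ([column, row] in pixels, amid what is visible of it).
The state is a dict: "time": time; "qpos": joint angles; "qd": joint speeds; "tau": joint torques, N m; "tcp_pos": TCP position; "eef_rot": TCP orientation; "contact_force": force on the tool from outside, world axes, zero at the start; "wrist_torque": the same for the moment, N m; "width": finger opening in m.
Only numpy, scipy, OpenCV 4.12 (cv2) and the standard library are available. Lean on these libraries where they do the work, as an engineer would, in place of code of your own. Each camera call takes 0.05 s, during which the arm holds its last target.

## Working session

There is one attempt and no reset: what is moved stays moved. The work goes in short steps, each a Python script; the robot and the scene stay as the last script left them, time stands still between calls to the robot, and variables do not carry over. Pictures are saved under pics/ and viewed, and the job is handed in when it is done.

```bash
ls; mkdir -p pics; python3 - <<'E'
from station import ctrl, get_state, vision, models
import cv2, numpy as np
s=get_state(); print(s)
for n in ("scene","side","wrist"):
    im,d=vision.grab_frame(n); cv2.imwrite(f"pics/{n}0.png",im); np.save(f"pics/{n}0.npy",d)
    print(n,vision.camera_info(n))
    for t in ("tall","low","tall_paddle","low_paddle"):
        r=models.masks_of(n,t)
        print(n,t,[(round(x["p"],2),x["point"],int(x["mask"].sum())) for x in r[:3]])
print(get_state()["time"])
E
```

```text
pics
{'time': 0.0, 'qpos': array([ 1.32847485,  0.5083086 , -0.2375448 ,  1.50114074,  0.12568761,
        1.14888655, -0.15479225]), 'qd': array([-0.00034298,  0.00152786, -0.00088746, -0.00034052,  0.0004783 ,
       -0.00055958, -0.00106158]), 'tau': array([-1.11958630e-03, -6.20598006e+01, -2.18677796e+00, -2.49656421e+01,
        1.27876890e-02,  1.21852031e-02,  4.11810208e-05]), 'tcp_pos': array([ 0.21280143, -0.58712197,  0.23044578]), 'eef_rot': array([-8.62684451e-04,  9.84911905e-01,  1.73054239e-01, -1.59019633e-04]), 'contact_force': array([-0.20157561, -0.45450341,  0.41613757]), 'wrist_torque': array([-0.00442617, -0.02883282,  0.04604209]), 'width': 0.08522824229186747}
scene {'mtx': array([[373.47573501,   0.        , 261.04508726],
       [  0.        , 373.47573501, 195.65411167],
       [  0.        ,   0.        ,   1.        ]]), 'R': array([[ 0.31312435,  0.94963285, -0.01227135],
       [ 0.76310743, -0.25927069, -0.5919846 ],
       [-0.56534963,  0.17600043, -0.80585585]]), 't': array([-0.16772432, -0.34338301,  1.68305094])}
scene tall [(0.68, [340.6, 195.4
[... 728 characters left out ...]
, (0.2, [277.7, 176.7], 482)]
side low_paddle [(0.67, [279.8, 175.0], 387), (0.4, [192.9, 240.7], 1792)]
wrist {'mtx': array([[326.1124728 ,   0.        , 250.30438969],
       [  0.        , 326.1124728 , 194.03396916],
       [  0.        ,   0.        ,   1.        ]]), 'hand_eye': array([[-1.25430206e-04, -9.64815344e-01, -2.62928387e-01,
         6.78144660e-02],
       [ 9.99999868e-01,  1.01271901e-05, -5.14212480e-04,
        -6.46928646e-04],
       [ 4.98782817e-04, -2.62928416e-01,  9.64815215e-01,
        -1.42514547e-01],
       [ 0.00000000e+00,  0.00000000e+00,  0.00000000e+00,
         1.00000000e+00]])}
wrist tall []
wrist low []
wrist tall_paddle []
wrist low_paddle []
0.75
```

View pics/scene0.png

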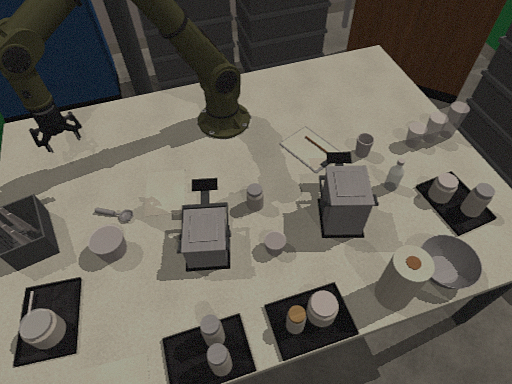

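View pics/side0.png

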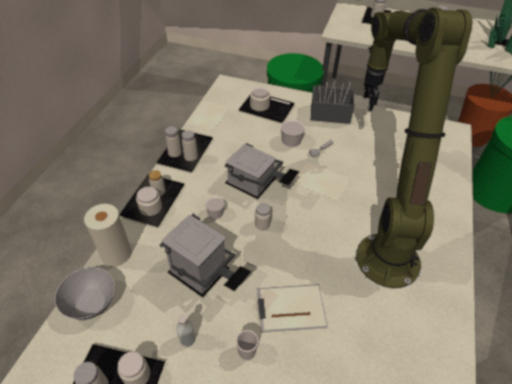

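```bash
cat > h.py <<'E'
import numpy as np, cv2
from station import vision
def cloud(n,d):
    c=vision.camera_info(n);K=np.array(c["mtx"]);v,u=np.mgrid[:384,:512]
    P=np.stack([(u-K[0,2])/K[0,0]*d,(v-K[1,2])/K[1,1]*d,d],-1)
    W=(P-np.array(c["t"]))@np.array(c["R"]); W[d<=0]=np.nan
    return W
E
python3 - <<'E'
import numpy as np
from h import *
for n,pts in (("scene",[(335,158),(207,196),(340,195),(205,232)]),("side",[(229,275),(280,175),(200,257),(253,172)])):
    W=cloud(n,np.load(f"pics/{n}0.npy"))
    for u,v in pts: print(n,u,v,np.nanmedian(W[v-2:v+3,u-2:u+3].reshape(-1,3),0).round(3))
    im=cv2.imread(f"pics/{n}0.png")
    m=(im.max(2)<60)&(W[...,2]>.1)&(W[...,2]<.15)
    k,l,st,c=cv2.connectedComponentsWithStats(m.astype(np.uint8))
    for i in range(1,k):
        if st[i,4]>60:
            p=W[l==i]; print(n,"blob",c[i].round(),st[i,4],np.median(p,0).round(3),p.min(0).round(3),p.max(0).round(3))
E
```

```text
scene 335 158 [0.472 0.307 0.129]
scene 207 196 [ 0.481 -0.177  0.115]
scene 340 195 [0.675 0.219 0.197]
scene 205 232 [ 0.628 -0.216  0.127]
scene blob [117.   9.] 201 [-0.901 -0.346  0.124] [-0.949 -0.408  0.1  ] [-0.871 -0.292  0.15 ]
scene blob [222. 106.] 280 [ 0.06  -0.01   0.125] [-0.001 -0.067  0.1  ] [0.074 0.058 0.15 ]
scene blob [339. 158.] 268 [0.477 0.32  0.129] [0.441 0.276 0.114] [0.507 0.368 0.138]
scene blob [324. 185.] 79 [0.568 0.22  0.112] [0.521 0.206 0.1  ] [0.623 0.243 0.15 ]
scene blob [204. 192.] 480 [ 0.455 -0.182  0.126] [ 0.41  -0.273  0.1  ] [ 0.537 -0.122  0.14 ]
scene blob [ 17. 202.] 65 [ 0.284 -0.809  0.105] [ 0.272 -0.852  0.1  ] [ 0.293 -0.76   0.111]
scene blob [ 29. 236.] 145 [ 0.471 -0.747  0.105] [ 0.286 -0.846  0.1  ] [ 0.494 -0.71   0.113]
side 229 275 [0.503 0.317 0.118]
side 280 175 [ 0.474 -0.182  0.117]
side 200 257 [0.593 0.328 0.195]
side 253 172 [ 0.578 -0.152  0.126]
side blob [281. 177.] 257 [ 0.453 -0.169  0.126] [ 0.411 -0.263  0.101] [ 0.569 -0.112  0.14 ]
side blob [392. 252.] 344 [0.013 0.061 0.125] [-0.061 -0.004  0.1  ] [0.071 0.071 0.15 ]
side blob [230. 275.] 495 [0.489 0.317 0.127] [0.442 0.224 0.1  ] [0.589 0.374 0.14 ]
```

```bash
python3 - <<'E'
import numpy as np
from h import *
from scipy.spatial import cKDTree
Ws=[];
for n in ("scene","side"):
    W=cloud(n,np.load(f"pics/{n}0.npy")); im=cv2.imread(f"pics/{n}0.png")
    F=W.reshape(-1,3); b=im.max(2).reshape(-1)
    ok=(F[:,2]>.185)&(F[:,2]<.21)&(F[:,0]>.4)&(F[:,0]<.8)&(F[:,1]>.05)&(F[:,1]<.45)
    r=cv2.minAreaRect(F[ok][:,:2].astype(np.float32)*1000); print(n,"lid",ok.sum(),r,np.median(F[ok],0))
    near=(F[:,0]>.42)&(F[:,0]<.6)&(F[:,1]>.22)&(F[:,1]<.42)&(F[:,2]>.122)&(F[:,2]<.145)&(b<70)
    r=cv2.minAreaRect(F[near][:,:2].astype(np.float32)*1000); print(n,"paddle",near.sum(),r,np.median(F[near],0))
    a=(W[...,2]>.12); 
    # surrounding objects near paddle
    o=(F[:,0]>.3)&(F[:,0]<.62)&(F[:,1]>.1)&(F[:,1]<.55)&(F[:,2]>.02)
    g=np.zeros((18,33))
    for p in F[o]:
        i=int((p[1]-.1)/.025);j=int((p[0]-.3)/.01)
        if i<18 and j<33:g[i,j]=max(g[i,j],p[2]*1000)
    print(g.astype(int)[:, ::2])
    cv2.imwrite(f"pics/crop_{n}.png",cv2.resize(im[120:250,270:420] if n=="scene" else im[190:370,130:340],None,fx=3.2,fy=3.2,interpolation=cv2.INTER_CUBIC))
E
```

```text
scene lid 1780 ((643.722900390625, 268.8704833984375), (160.6730499267578, 164.5788116455078), 71.55590057373047) [0.65478915 0.26485081 0.19604483]
scene paddle 270 ((522.2913818359375, 296.82830810546875), (90.20852661132812, 170.11856079101562), 61.990203857421875) [0.47487587 0.31994925 0.1297253 ]
[[  0   0   0   0   0   0   0   0   0   0   0   0   0   0   0   0   0]
 [  0   0   0   0   0   0   0   0   0   0   0   0   0   0   0   0   0]
 [  0   0   0   0   0   0   0   0   0   0   0   0   0   0   0   0   0]
 [  0   0   0   0   0   0   0   0   0   0   0   0   0   0   0  91   0]
 [  0   0   0   0   0   0   0   0   0   0   0   0 108 194 198 197   0]
 [  0   0   0   0   0   0   0   0   0   0   0 114 193 197 201 202   0]
 [  0   0   0   0   0   0   0   0   0   0   0   0   0 198 198 203   0]
 [  0   0   0   0   0   0   0 135 134 133   0   0   0 197 198 201   0]
 [  0   0   0   0   0   0   0 136 136 133 119   0   0   0 197 199   0]
 [  0   0   0   0   0   0   0   0 136 132 129   0   0   0 198 197   0]
 [  0   0   0   0   0   0   0   0 136 135 130   0   0   0   0 194   0]
 [  0   0   0  
[... 1360 characters left out ...]
  0   0   0   0   0 135 135 129 120 118 114 112 198 201   0]
 [  0   0   0   0   0   0   0   0 137 134 128   0 110 112 198 199   0]
 [  0   0   0   0   0   0   0   0 140 137 128   0   0 114 194 199   0]
 [  0   0   0   0   0   0   0   0   0   0   0   0   0  99   0   0   0]
 [  0   0   0   0   0   0   0   0   0   0   0   0   0   0   0   0   0]
 [  0   0   0   0   0   0   0   0   0   0   0   0   0   0   0   0   0]
 [  0   0   0  88  86  86   0   0   0   0   0   0   0   0   0   0   0]
 [  0   0  88  38   0  83   0   0   0   0   0   0   0  99   0   0   0]
 [  0   0   0  87  84  87   0   0   0   0   0   0  89 151 153   0   0]
 [  0   0   0   0  88   0   0   0   0   0   0   0   0 151 151   0   0]]
```

View pics/crop_side.png

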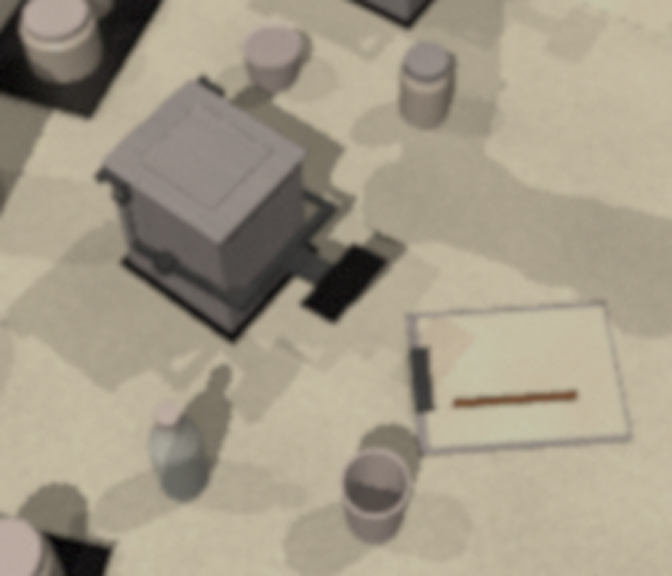

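View pics/crop_scene.png

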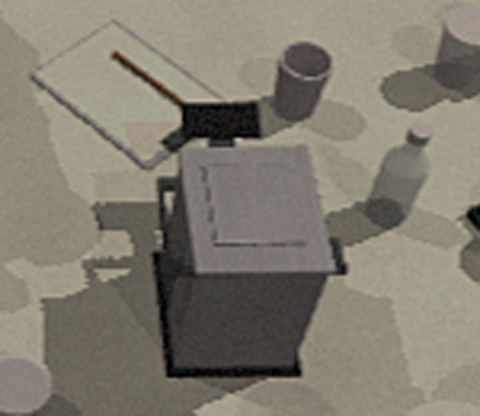

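```bash
python3 - <<'E'
from station import ctrl, get_state, vision
import numpy as np, cv2
p=np.array([0.471,0.323]);
for yaw in (-0.31,-0.31+np.pi):
    q=[0,np.cos(yaw/2),np.sin(yaw/2),0]
    print(yaw,[None if (j:=ctrl.ik([*p,z],q)) is None else np.round(j,2) for z in (0.3,0.17,0.05)])
yaw=-0.31; q=[0,np.cos(yaw/2),np.sin(yaw/2),0]
s=get_state(); t=s["tcp_pos"]
ctrl.movel([t[0],t[1],0.30],max_speed=0.2)
ctrl.close_gripper(); print(get_state()["time"],get_state()["width"])
ctrl.movep([*p,0.30],q); s=get_state(); print(s["time"],s["tcp_pos"],s["contact_force"])
ctrl.movel([*p,0.17],max_speed=0.12)
s=get_state(); print(s["time"],s["tcp_pos"],s["eef_rot"],s["contact_force"],s["qpos"])
for n in ("side","wrist"):
    im,d=vision.grab_frame(n); cv2.imwrite(f"pics/{n}1.png",im); np.save(f"pics/{n}1.npy",d)
im=cv2.imread("pics/side1.png"); cv2.imwrite("pics/side1c.png",cv2.resize(im[130:330,130:400],None,fx=2.8,fy=2.8,interpolation=cv2.INTER_CUBIC))
E
```

```text
-0.31 [array([-0.88,  0.39,  0.36,  1.53, -0.14,  1.25, -2.38]), array([-0.88,  0.5 ,  0.36,  1.74, -0.21,  0.94, -2.32]), array([-0.87,  0.66,  0.36,  1.87, -0.34,  0.68, -2.19])]
2.831592653589793 [array([ 0.05,  0.59, -1.22,  1.52,  0.56,  1.42,  0.06]), array([ 0.02,  0.7 , -1.16,  1.73,  0.69,  1.18, -0.07]), array([-0.11,  0.78, -0.9 ,  1.86,  0.77,  0.9 , -0.12])]
2.0083 0.00010340701022603815
5.3167 [0.47156392 0.32220355 0.30003733] [ 0.42532847  1.01096435 -0.09606677]
6.55 [0.47142353 0.32317698 0.17068533] [-4.28703563e-04  9.88005559e-01 -1.54417061e-01  4.49643956e-04] [-0.12459928 -1.08878615 -0.46588772] [-0.85604959  0.49459583  0.32611112  1.73873085 -0.1897857   0.93795424
 -2.33467657]
```

View pics/side1c.png

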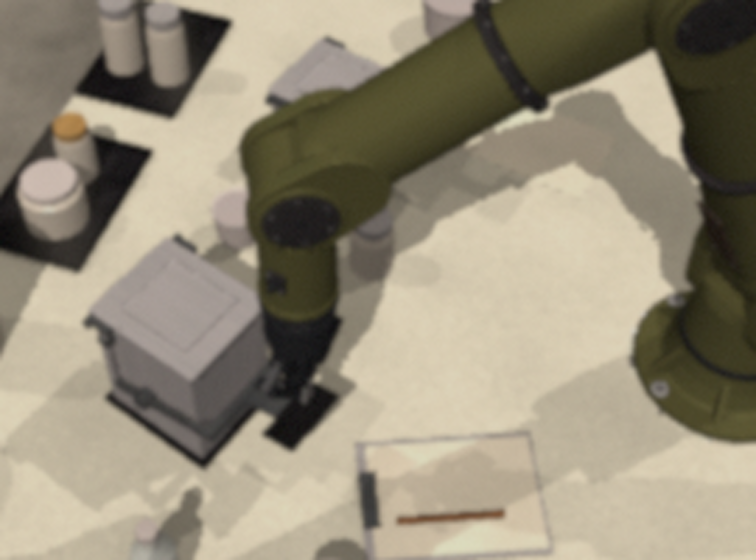

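View pics/wrist1.png

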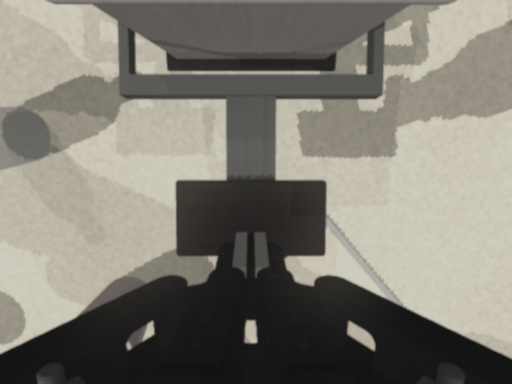

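```bash
python3 - <<'E'
import numpy as np
from h import *
W=cloud("side",np.load("pics/side1.npy")); W0=cloud("side",np.load("pics/side0.npy"))
new=(W[...,2]-W0[...,2]>.02)&np.isfinite(W[...,2])
F=W[new]-[.471,.323,0]; a=-.31
X=F[:,0]*np.cos(a)+F[:,1]*np.sin(a); Y=-F[:,0]*np.sin(a)+F[:,1]*np.cos(a)
for z in np.arange(.16,.7,.04):
    m=(F[:,2]>z)&(F[:,2]<z+.04)
    mm=m&(np.abs(Y)<.12)
    if mm.any(): print(z.round(2),m.sum(),"X",X[mm].min().round(3),np.percentile(X[mm],98).round(3),"Y",Y[m].min().round(3),Y[m].max().round(3))
E
```

```text
0.16 86 X -0.011 0.0 Y -0.419 0.016
0.2 238 X -0.016 0.007 Y -0.48 0.048
0.24 307 X -0.018 0.011 Y -0.485 0.064
0.28 283 X -0.037 0.017 Y -0.475 0.045
0.32 374 X -0.038 0.021 Y -0.428 0.041
0.36 567 X -0.041 0.024 Y -0.433 0.044
0.4 532 X -0.038 0.021 Y -0.426 0.055
0.44 512 X -0.038 0.018 Y -0.408 0.046
0.48 591 X -0.071 -0.001 Y -0.362 0.064
0.52 1010 X -0.086 0.055 Y -0.37 0.067
0.56 1681 X -0.126 0.042 Y -0.315 0.059
0.6 1414 X -0.175 -0.014 Y -0.298 0.011
0.64 1474 X -0.191 -0.055 Y -0.271 -0.037
0.68 1646 X -0.197 -0.093 Y -0.228 -0.076
```

```bash
python3 - <<'E'
from station import ctrl, get_state, vision
import numpy as np, cv2
p=[0.471,0.323]
def go(z,v):
    ctrl.movel([*p,z],max_speed=v); s=get_state(); print(z,round(s["time"],2),s["tcp_pos"].round(4),s["contact_force"].round(2)); return s
go(0.137,0.06)
go(0.10,0.04)
s=go(0.066,0.035)
f0=s["contact_force"][2]
for z in (0.063,0.060,0.058,0.056):
    s=go(z,0.02)
    if s["contact_force"][2]>f0+8: break
im,d=vision.grab_frame("side"); cv2.imwrite("pics/side2.png",im); np.save("pics/side2.npy",d)
im=cv2.imread("pics/side2.png"); cv2.imwrite("pics/side2c.png",cv2.resize(im[130:330,130:400],None,fx=2.8,fy=2.8,interpolation=cv2.INTER_CUBIC))
E
```

```text
0.137 7.35 [0.4711 0.3229 0.1369] [0.59 0.29 0.03]
0.1 8.43 [0.4711 0.3232 0.1003] [-2.41  0.44  4.38]
0.066 9.55 [0.4715 0.3227 0.0662] [1.26 0.02 2.15]
0.063 9.85 [0.4708 0.3227 0.0628] [ 0.54 -0.24  2.06]
0.06 10.15 [0.4706 0.3228 0.0597] [-0.04 -0.95  1.91]
0.058 10.4 [0.4709 0.3229 0.0587] [-2.2  -2.82  9.54]
0.056 10.65 [0.471  0.3229 0.0583] [-6.16 -4.46 24.59]
```

View pics/side2c.png

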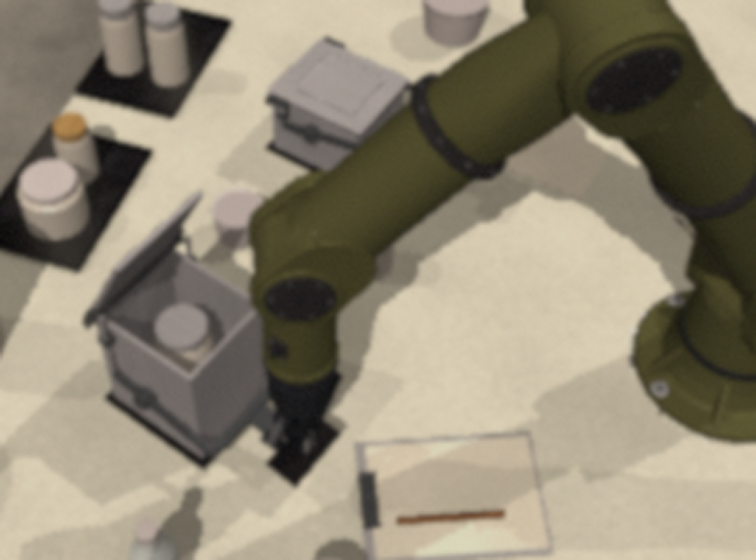

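The lid stands fully open (panel steep at crop 145,255), and the wrist force shows the lever at its stop. Next I hold it, then ease it down.

```bash
python3 - <<'E'
from station import ctrl, get_state, vision
import numpy as np, cv2
p=[0.471,0.323]
def go(z,v):
    ctrl.movel([*p,z],max_speed=v); s=get_state(); print(z,round(s["time"],2),s["tcp_pos"].round(4),s["contact_force"].round(2)); return s
ctrl.pause(2.2); print(get_state()["contact_force"])
go(0.060,0.01)
go(0.115,0.025)
go(0.145,0.015)
go(0.21,0.08)
ctrl.pause(0.5)
s=get_state(); print(s["time"],s["contact_force"])
for n in ("side","scene","wrist"):
    im,d=vision.grab_frame(n); cv2.imwrite(f"pics/{n}3.png",im); np.save(f"pics/{n}3.npy",d)
im=cv2.imread("pics/side3.png"); cv2.imwrite("pics/side3c.png",cv2.resize(im[130:330,130:400],None,fx=2.8,fy=2.8,interpolation=cv2.INTER_CUBIC))
from h import cloud
W=cloud("side",np.load("pics/side3.npy")); W0=cloud("side",np.load("pics/side0.npy"))
for u,v in ((200,245),(190,235),(205,250),(253,160)): print(W[v,u].round(3),W0[v,u].round(3))
E
```

```text
[-5.62273453 -4.74509367 25.43395367]
0.06 13.45 [0.4707 0.3229 0.0597] [-0.07 -0.53  1.92]
0.115 15.8 [0.4711 0.323  0.115 ] [ 3.35 -0.35  3.53]
0.145 17.95 [0.4709 0.323  0.1449] [-0.1   0.02  0.55]
0.21 18.92 [0.4707 0.3229 0.2095] [ 0.39 -0.53  0.86]
19.4167 [-0.27300653 -0.5268547   0.1785705 ]
[0.612 0.286 0.196] [0.611 0.287 0.199]
[0.658 0.261 0.197] [0.658 0.261 0.197]
[0.59  0.297 0.193] [0.589 0.298 0.195]
[0.432 0.307 0.646] [ 0.599 -0.213  0.13 ]
```

View pics/side3c.png

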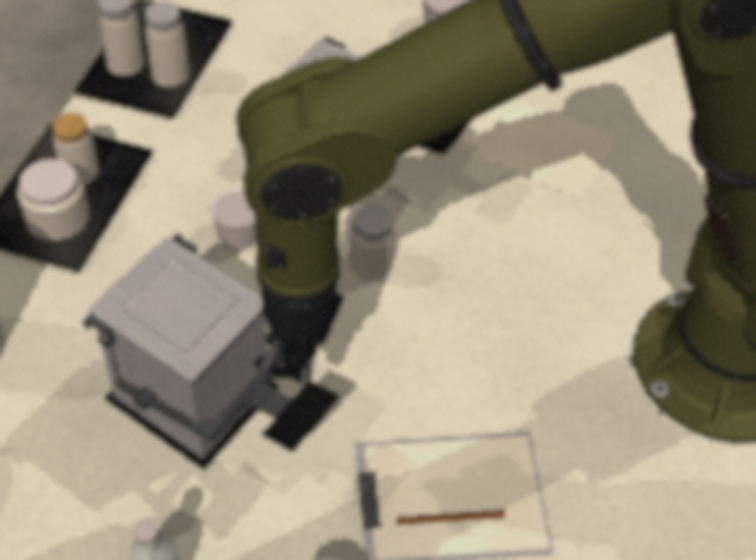

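View pics/wrist3.png

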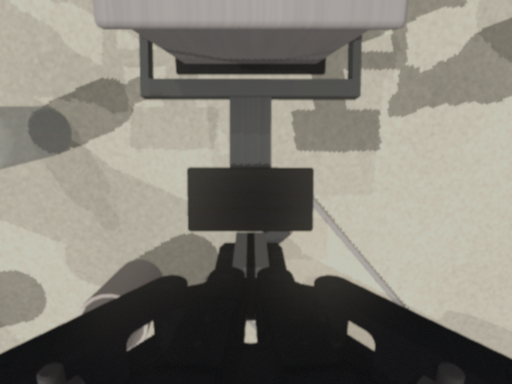

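View pics/scene3.png

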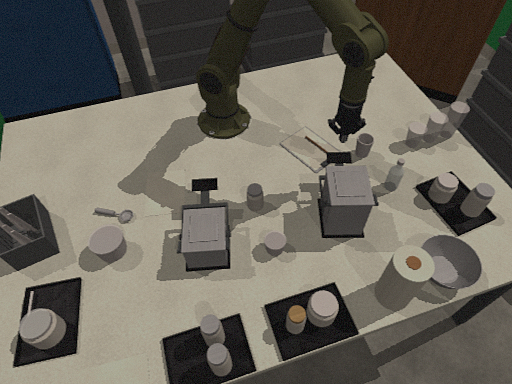

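The lid is shut (tall lid at scene 350,180), the plate is back up (wrist view 250,200), and every bystander is at its starting pixels.

```bash
python3 - <<'E'
from station import ticket, get_state
print(ticket.close_job(), get_state()["time"])
E
```

```text
the job is handed in; nothing more can be done
the job is handed in; nothing more can be done
```

I opened the taller keeper's lid, held it open for about 2.2 s, eased it shut and handed the job in at about 20 s of the 40 s allowed. No verdict was reported.

- **Opening:** I pressed the middle of the lever plate with closed fingertips. The tip stopped at 58 mm, and the force rose from about 2 N to 25 N, which shows the lever was at its stop. The side picture showed the lid fully open.
- **Closing:** I let the lever up at 25 mm/s mean or slower, against the roughly 130 mm/s limit. The fingers then went up clear to 0.21 m.
- **Last checks:** The pictures show both lids shut. Points on the taller lid are at 0.193–0.197 m, within 3 mm of the start. The plate is back up, the bystanders look unmoved, and the force on the tool is about zero.

Nothing failed. One depth check on the lower lid gave no reading because the arm was in the way, so for that lid I relied on the scene picture. Lid speed was not measured directly; I judged it from the commanded speed of the fingers.

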